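# Mix the draw bowl and advance the score marker

## Robot

A 7-joint arm with a two-finger parallel gripper is mounted at the origin on the work surface. World frame = base frame: x ahead of the robot, y to its left, z up, the work surface at z = 0. Lengths are in mm, angles in rad, forces in N, time in s.
With the tool pointing down it reaches from about 400 to 875 mm from the base axis. Payload 4.4 kg.
Tool frame: the origin (TCP) lies on the centre line of the jaws, within the pads' length; the fingertips stand 14 mm ahead of it and the grasp point (between the pads) lies 5 mm behind it (tips_ahead is the distance from the TCP to the fingertips, in mm); z points along the fingers, y is the line along which they close (so a half turn about z gives the same grasp; the last joint's range is limited). The gripper opens to 85 mm and grips with 20 to 120 N. Pads are 22 mm wide; open, the fingers measure 114 mm over their backs; the gripper's body (76 mm by 85 mm) begins 54 mm behind the grasp point. The pads swing forward as they close: fully open they stand 13 mm farther back than shut.
Start: joints at [1.051, 0.628, 0.038, 1.517, -0.027, 0.996, -0.02], TCP at [284.977, -584.214, 245.313] pointing down, gripper open.
Joint ranges: [-3.06, 3.06], [-0.37, 2.12], [-1.25, 1.32], [0.18, 2.47], [-1.1, 4.24], [0.23, 1.98], [-2.94, 2.94]. Speed limits (rad/s): [2.57, 2.57, 3.14, 3.14, 3.14, 3.14, 3.14].

## Interface

Orientations are given as [roll, pitch, yaw] about the fixed x, y, z axes, in that order (R = Rz(yaw) Ry(pitch) Rx(roll)).
In Python, from cell import * gives the robot as it stands.
- The arm moves only by the tool move_arm, never from a script. Its argument "rows" is text: rows parted by semicolons, each of 7 numbers parted by spaces: the shift along the tool's x, y, z scaled (see below), then the turn, a rotation vector about the tool's x, y, z scaled (see below), then the closure, from -1 (fully open) to 1 (shut). A call has 1 to 12 rows; each row is the pose to reach, as a shift and turn from the pose commanded when the call began, along the tool's axes at that moment; what a row does not reach only later rows make up. The controller multiplies each number of a shift by 0.3 m and each number of a turn by pi/2 rad. A row lasts 1/12 s, in which the tool goes at most 41.7 mm and 7.16 degrees, less where a joint would pass 70% of its speed; a pose out of reach is approached as far as the arm can. A call with a number of a shift or a turn outside -1 to 1 is refused whole. A call with a gripper value outside its range is refused whole. The fingers move at their own pace and stop on an object; the grip force is fixed at half the most. Time passes only in rows, so rows that repeat a pose let the fingers close. It gives the time, the measured TCP pose, the force, the opening and the grip force at its end, in the units of the state.
- read_state(): the state, without advancing time (a new reading comes with each control period).
- get_image(name): name is "scene" or "top"; returns a dict with "img" (480x640x3 uint8, red, green, blue), "vfov" (degrees; the focal length in pixels is half the picture's height over the tangent of half this angle, whatever the lens; pixels are square), "cx", "cy" (the principal point, pixels), "k1" (the pictures are not rectified: a ray, as slopes to the right and down, at radius r is drawn at 1 + k1 r^2 times it, then the intrinsics apply), "extrinsics" (4x4, takes a point from camera to world coordinates). Camera axes: x right, y up, looking along -z (the intrinsics and any distortion apply to the point x, -y, -z); pixel columns grow to the right and rows downward; lengths in mm; the calibration is good to about 2 mm. A picture is of the moment at which its call begins. There is no depth.
- finish_job(): hands the job in; it is judged then, once.
The state is a dict: "clock": time; "qpos": joint angles; "qd": joint speeds; "tau": joint torques, N m; "eef_pos": TCP position; "tool_rot": TCP orientation; "force": force on the tool from outside, world axes, zero at the start; "torque": the same for the moment, N m; "width": finger opening in mm; "gripper_force": force on a finger pad.
Only numpy, scipy, OpenCV 4.12 (cv2) and the standard library are available. Lean on these libraries where they do the work, as an engineer would, in place of code of your own. Each camera call takes 0.05 s, during which the arm holds its last target. There are 200 camera calls.

## Task

Game night: take the wooden stick from its coaster and stir the beads in the draw bowl with it, a couple of rounds through the near and the far part, until every bead, the middle one too, lies at least a bead's width (30 mm) from where it began. Then stand the stick upright on its coaster again and let go, and only after that slide the score marker along its track until it is abreast of the aluminium pointer. Touch the beads only with the stick, keep them in the bowl, shift the bowl by no more than 25 mm, and leave the mug, the wooden cup and the jigsaw piece beyond the bowl where they are.

Things in the scene. Friction and masses are not known exactly. Their poses are not given: they have to be found in the camera images.
- bowl: round heavy marble bowl (2.4 kg) standing loose on the table, 218 mm wide at the rim, 60 mm high, steep sides 8 mm thick, flat inner floor about 93 mm in radius, 6 mm above the table. Origin: centre of its underside. Its x axis points roughly away from the robot (within 0.35 rad)
- stick: pale wooden stirring stick, 150 mm tall, standing upright on the cork coaster. Round weighted foot 32 mm wide and 32 mm high, thin round shaft 18 mm, and from 80 mm to 150 mm height a square handle 24 x 24 mm whose faces look along the stick's x and y axes. Origin: centre of the foot's underside; z runs up the stick
- coaster: round cork coaster fixed on the table, 110 mm wide, 6 mm thick. Origin: centre of its underside. It lies either to the left or to the right of the bowl; the score track lies on the other side
- marker (a joint): position of the score marker along its track, 0 to 0.14 m, growing away from the robot; it stays where it is left (about 1.5 N to slide)
- marker_top (a point): centre of the top of the score marker: a pale wooden block, 28 mm across the track, 20 mm along it, 40 mm high, top 54 mm above the table
- pointer: low aluminium wedge, 35 x 30 x 18 mm high, fixed on the table, pointing at the score track (dark wooden rail, 190 x 40 x 14 mm high). Origin: tip of its point, on the table. Its y axis runs along the track, the way the joint grows; the track centre line lies 22 mm off along its -x. The marker belongs abreast of it (marker_top at y = 0 in this frame)
- bead0_center (a point): centre of a dark lacquered (slippery) wooden cylinder bead, 30 mm wide, 28 mm high, loose on the bowl's floor
- bead1_center (a point): centre of a dark lacquered (slippery) wooden cube bead, 28 mm, loose on the bowl's floor
- bead2_center (a point): centre of a dark lacquered (slippery) wooden cylinder bead, 30 mm wide, 28 mm high, loose on the bowl's floor
- bead3_center (a point): centre of a dark lacquered (slippery) wooden cube bead, 28 mm, loose on the bowl's floor
- bead4_center (a point): centre of a dark lacquered (slippery) wooden cylinder bead, 30 mm wide, 28 mm high, loose on the bowl's floor
- piece_c: bystander: chunky plywood jigsaw piece, 55 mm square with two round tabs, 14 mm thick, beyond the bowl. Origin: centre of its underside
- mug: bystander: blue mug, 80 mm wide, 90 mm high. Origin: centre of its underside
- dice_cup: bystander: dark wooden cup, 80 mm wide at the rim, 85 mm high. Origin: centre of its underside

How it is judged:
By the outcome, as a careful person would: the job done as asked, in the order asked, and still so for the second after the job is handed in, with the robot touching nothing.
It also fails if it takes over 72 s, if anything falls off the work surface, if the arm or the gripper's body presses on something with over 40 N, if the wrist force passes 120 N, or if a joint passes its speed limit or range.

## Working session

There is one attempt and no reset: what is moved stays moved. The work goes in short steps, Python scripts to look and compute and a tool call to move; the robot and the scene stay as the last step left them, time stands still between calls to the robot, and variables do not carry over. Pictures are saved under pics/ and viewed, at most 12 in all, crops included, and the job is handed in when it is done.

Besides the shell and the picture viewer there is one more tool, called as name(argument=value, ...) on one line, values as JSON. move_arm: Moves the arm, as the interface text tells. Its arguments: {"type":"object","properties":{"rows":{"type":"string"}},"required":["rows"]}

```bash
ls; mkdir -p pics
cat > h.py <<'E'
import numpy as np, cv2
from cell import *
def K(c):
    f=240/np.tan(np.radians(c["vfov"])/2)
    return f
def ray(c,u,v):
    f=K(c); xd,yd=(u-c["cx"])/f,(v-c["cy"])/f
    x,y=xd,yd
    for _ in range(30):
        s=1+c["k1"]*(x*x+y*y); x,y=xd/s,yd/s
    E=np.array(c["extrinsics"]); return E[:3,3],E[:3,:3]@np.array([x,-y,-1.])
def onz(c,u,v,z):
    o,d=ray(c,u,v); return o+d*(z-o[2])/d[2]
def proj(c,p):
    E=np.array(c["extrinsics"]); q=E[:3,:3].T@(np.array(p,float)-E[:3,3])
    x,y=q[0]/-q[2],-q[1]/-q[2]; s=1+c["k1"]*(x*x+y*y); f=K(c)
    return np.array([c["cx"]+f*x*s,c["cy"]+f*y*s])
def tri(c1,p1,c2,p2):
    o1,d1=ray(c1,*p1);o2,d2=ray(c2,*p2)
    s=np.linalg.lstsq(np.c_[d1,-d2],o2-o1,rcond=None)[0]
    a,b=o1+s[0]*d1,o2+s[1]*d2; return (a+b)/2,np.linalg.norm(a-b)
E
python3 - <<'E'
from h import *
print(read_state())
for n in("scene","top"):
    c=get_image(n); cv2.imwrite(f"pics/{n}0.png",c["img"][...,::-1])
    print({k:c[k] for k in c if k!="img"})
E
```

```text
pics
{'clock': 0.0, 'qpos': array([ 1.05120172,  0.62930429,  0.03841981,  1.51839402, -0.02696904,
        0.99626819, -0.01998379]), 'qd': array([ 5.83918430e-04, -6.65885762e-04,  1.85616135e-03,  2.84355103e-05,
       -5.65994215e-05, -4.97478373e-04,  5.73290066e-04]), 'tau': array([ 4.07415009e-04, -5.63398719e+01,  1.22654155e+00, -1.93448961e+01,
        1.11022656e-02,  1.04800297e-02,  3.25754195e-05]), 'eef_pos': array([ 284.71365865, -583.66063319,  244.40744651]), 'tool_rot': array([-3.13973657e+00,  3.56227678e-05,  4.53845020e-01]), 'force': array([ 0.09559269,  0.11714244, -0.67393233]), 'torque': array([ 0.03283553, -0.01823864,  0.05233733]), 'gripper_force': 0.0, 'width': 85.40988842382579}
{'vfov': 44.23332835619615, 'cx': 329.4143542992415, 'cy': 237.09736102252424, 'k1': -0.06714262791406246, 'extrinsics': array([[-6.28150260e-01, -5.06518125e-01,  5.90649337e-01,
         1.18048834e+03],
       [ 7.78002098e-01, -4.20405342e-01,  4.66874805e-01,
         4.38507852e+02],
       [ 1.18315859e-02,  7.52793954e-01,  6.58149889e-01,
         7.15285888e+02],
       [ 0.00000000e+00,  0.00000000e+00,  0.00000000e+00,
         1.00000000e+00]])}
{'vfov': 45.377758770977934, 'cx': 310.72065896972333, 'cy': 225.94571181376355, 'k1': -0.028164984495366224, 'extrinsics': array([[ 2.79835368e-02,  9.87032098e-01, -1.58065046e-01,
         4.61151742e+02],
       [-9.99520701e-01,  2.97234163e-02,  8.65366237e-03,
         5.47111146e+00],
       [ 1.32396757e-02,  1.57747126e-01,  9.87390781e-01,
         1.03406867e+03],
       [ 0.00000000e+00,  0.00000000e+00,  0.00000000e+00,
         1.00000000e+00]])}
```

View pics/scene0.png

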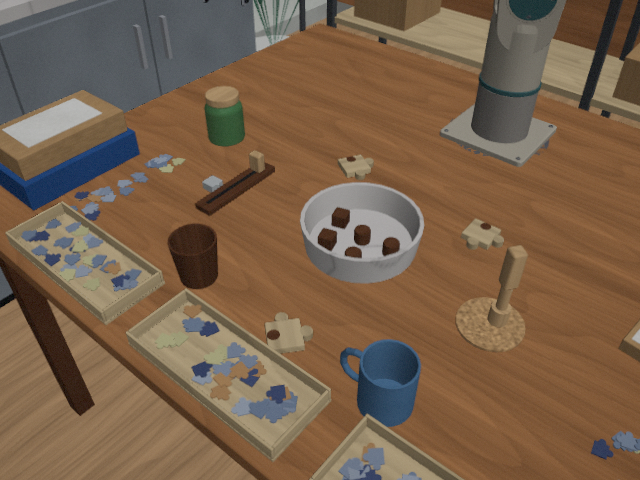

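View pics/top0.png

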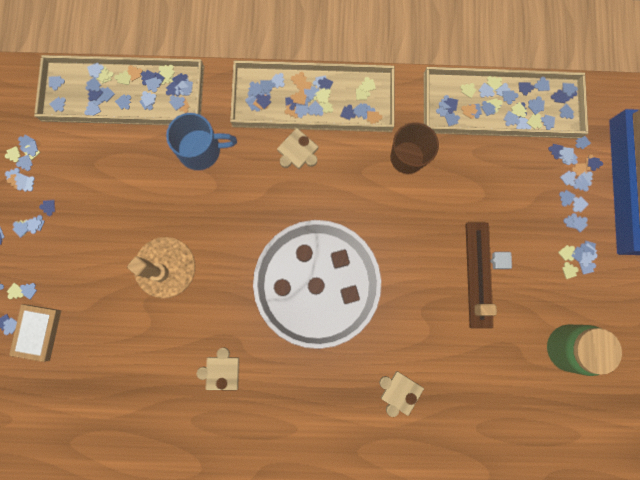

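The scene view shows the bowl with five beads at (362,230), the stick on its coaster at (500,300), and the track at (235,185). The top view shows the stick at (145,267), bowl centre at about (317,284), marker at (485,310), and pointer at (502,260).

Run:
```python
import cv2,numpy as np
s=cv2.imread("pics/scene0.png");t=cv2.imread("pics/top0.png")
def cr(i,x,y,w,h,W,H): return cv2.resize(i[y:y+h,x:x+w],(W,H),interpolation=cv2.INTER_CUBIC)
a=np.hstack([cr(t,120,230,80,75,400,300)[:300],cr(s,450,240,80,120,200,300),cr(s,190,140,100,75,200,300)[:, :200]])
b=np.hstack([cr(t,460,215,60,120,200,300)[:300],cr(t,250,215,140,140,300,300),cr(s,290,180,140,100,300,300)])
cv2.imwrite("pics/m1.png",np.vstack([a,b]))
```

```text
(no output)
```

View pics/m1.png

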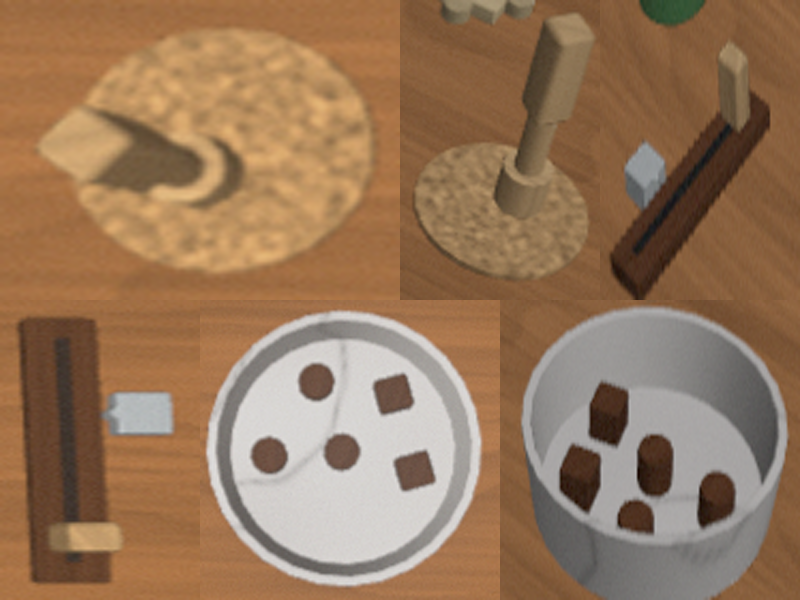

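Run:
```python
from h import *
s=get_image("scene");t=get_image("top")
P=lambda *a:print(*[np.round(x,1) if not isinstance(x,str) else x for x in a])
cor=[(128,266.75),(136.6,256.75),(145.4,265),(136.6,275.5)]
P("sticktop tri",*tri(t,(136.7,266),s,(516.3,252)))
for c in cor: P(onz(t,*c,156)[:2])
P("foot top z38",onz(t,158.4,270.7,38))
print("marker",tri(t,(485.3,309),s,(257.3,153.5)), onz(t,485.3,309,54),onz(s,257.3,153.5,54))
hs=cv2.cvtColor(t["img"],cv2.COLOR_RGB2HSV).astype(int); g=t["img"].astype(int)
# beads
m=((g.max(2)<130)&(g[...,0]>g[...,2]+15)).astype(np.uint8)
b=np.zeros_like(m);cv2.circle(b,(317,284),48,1,-1);m&=b
n,l,st,ce=cv2.connectedComponentsWithStats(m)
for i in range(1,n):
    if st[i,4]>60:
        u,v=ce[i]; Z=onz(t,u,v,27); P("bead",ce[i],st[i,4],Z[:2], "scene px",proj(s,[*Z[:2],20]))
# bowl: greyish
m=((g.max(2)-g.min(2)<25)&(g.max(2)>90)).astype(np.uint8)
b=np.zeros_like(m);cv2.circle(b,(317,284),75,1,-1);m&=b
k=max(cv2.findContours(m,0,1)[0],key=cv2.contourArea)
w=np.array([onz(t,*p[0],60)[:2] for p in k]);(c,r)=cv2.minEnclosingCircle(w.astype(np.float32));P("bowl rim",c,r, np.array(cv2.fitEllipse(w.astype(np.float32))[0]),)
# pointer
b=np.zeros_like(m);b[245:280,490:520]=1
m=((g[...,2]>g[...,0])&(b>0)).astype(np.uint8);k=max(cv2.findContours(m,0,1)[0],key=cv2.contourArea)
x,y,w,h=cv2.boundingRect(k);P("ptr",x,y,w,h,cv2.minAreaRect(k)[0],cv2.minAreaRect(k)[2])
lp=k[:,0][k[:,0,0]<=x+1].mean(0);P("tip",lp,onz(t,*lp,9),onz(t,*lp,18))
# track
b=np.zeros_like(m);b[215:335,455:500]=1
m=((g[...,0]<105)&(b>0)).astype(np.uint8);m=cv2.morphologyEx(m,cv2.MORPH_OPEN,np.ones((3,3)));k=max(cv2.findContours(m,0,1)[0],key=cv2.contourArea)
P("track",*[onz(t,*p,14)[:2] for p in cv2.boxPoints(cv2.minAreaRect(k))])
# coaster
m=((hs[...,1]<255)&(hs[...,2]>165)&(hs[...,0]<20)).astype(np.uint8)
b=np.zeros_like(m);cv2.circle(b,(163,267),36,1,-1);m&=b;m=cv2.morphologyEx(m,cv2.MORPH_OPEN,np.ones((3,3)))
k=max(cv2.findContours(m,0,1)[0],key=cv2.contourArea)
w=np.array([onz(t,*p[0],6)[:2] for p in k]);P("coaster",cv2.boundingRect(k),*cv2.minEnclosingCircle(w.astype(np.float32)),onz(t,164.5,267.5,6))
for nme,u,v,z in(("mug",192,135,90),("cup",416,146,85),("pc",297,150,14)):P(nme,onz(t,u,v,z))
```

```text
sticktop tri [531.6 263.9 153. ] 1.7
[530.1 275.4]
[545.8 263.4]
[533.6 249. ]
[517.2 261.3]
foot top z38 [534.1 258.5  38. ]
marker (array([ 483.38955142, -302.58774007,   57.08290607]), np.float64(1.4411382561098756)) [ 483.88203689 -304.17822155   54.        ] [ 479.90368094 -305.28852131   54.        ]
bead [303.9 252.9] 207 [573.9   7.4] scene px [351.1 257.4]
bead [339.8 258.4] 247 [565.9 -56.2] scene px [325.4 239.4]
bead [282.  287.3] 209 [512.4  43.8] scene px [388.8 248. ]
bead [315.7 285.6] 205 [517.1 -15.1] scene px [360.4 235.3]
bead [349.7 294.2] 237 [503.8 -74.7] scene px [338.8 218.2]
bowl rim [520.  -16.2] 108.1 [519.9 -16.1]
ptr 492 253 19 16 [501.  260.5] 90.0
tip [492.5 260. ] [ 572.9 -333.1    9. ] [ 571.9 -330.2   18. ]
track [ 638.4 -286.3] [ 639.5 -324.7] [ 476.2 -321.5] [ 475.2 -284. ]
coaster [128 237  66  62] [545.2 260.6] 63.2 [542.5 256.1   6. ]
mug [763.4 204.2  90. ]
cup [ 757.7 -179.9   85. ]
pc [765.1  25.7  14. ]
```

```bash
cat >> h.py <<'E'
from scipy.spatial.transform import Rotation as Ro
def plan(*tg):
    "tg: (x,y,z,yaw) world targets -> row numbers from the present pose"
    s=read_state(); R0=Ro.from_euler("xyz",s["tool_rot"])
    for x,y,z,yaw in tg:
        d=R0.inv().apply(np.array([x,y,z])-s["eef_pos"])/300
        r=(R0.inv()*Ro.from_euler("xyz",[np.pi,0,yaw])).as_rotvec()/(np.pi/2)
        print(np.round(d,3),np.round(r,3))
E
python3 -c "
from h import *
plan((400,-330,240,.873),(532,262,240,.873))"
```

```text
[ 0.716 -0.592  0.016] [-0.001 -0.    -0.267]
[ 1.977 -2.173  0.018] [-0.001 -0.    -0.267]
```

move_arm(rows="0.716 -0.592 0.015 0 0 -0.267 -1;0.716 -0.592 0.015 0 0 -0.267 -1;0.716 -0.592 0.015 0 0 -0.267 -1;0.716 -0.592 0.015 0 0 -0.267 -1;0.716 -0.592 0.015 0 0 -0.267 -1;0.716 -0.592 0.015 0 0 -0.267 -1;0.716 -0.592 0.015 0 0 -0.267 -1;0.716 -0.592 0.015 0 0 -0.267 -1")

```text
clock: 0.87
eef_pos: [403.7, -323.1, 240.9]
tool_rot: [-3.14, -0.004, 0.884]
force: [0.5, -0.3, -0.1]
width: 85.4
gripper_force: 0.0
```

```bash
python3 -c "
from h import *
print(read_state()['eef_pos'],read_state()['tool_rot'])
plan((450,-50,240,.873),(532,262,240,.873))"
```

```text
[ 403.6529945  -323.07122842  240.87271859] [-3.13992571 -0.00433524  0.88354045]
[ 0.802 -0.458  0.007] [-0.001 -0.003  0.007]
[ 1.779 -0.907  0.012] [-0.001 -0.003  0.007]
```

move_arm(rows="0.88 -0.45 0 0 0 0.006 -1;0.88 -0.45 0 0 0 0.006 -1;0.88 -0.45 0 0 0 0.006 -1;0.88 -0.45 0 0 0 0.006 -1;0.88 -0.45 0 0 0 0.006 -1;0.88 -0.45 0 0 0 0.006 -1;0.88 -0.45 0 0 0 0.006 -1;0.88 -0.45 0 0 0 0.006 -1")

```text
clock: 1.53
eef_pos: [468.2, -33.2, 241.2]
tool_rot: [-3.141, -0.005, 0.875]
force: [0.1, -0.0, -0.5]
width: 85.4
gripper_force: 0.0
```

move_arm(rows="0.86 -0.43 0 0 0 0 -1;0.86 -0.43 0 0 0 0 -1;0.86 -0.43 0 0 0 0 -1;0.86 -0.43 0 0 0 0 -1;0.86 -0.43 0 0 0 0 -1;0.86 -0.43 0 0 0 0 -1;0.86 -0.43 0 0 0 0 -1;0.86 -0.43 0 0 0 0 -1;0.86 -0.43 0 0 0 0 -1")

```text
clock: 2.28
eef_pos: [535.7, 240.9, 240.3]
tool_rot: [-3.141, -0.0, 0.868]
force: [-0.1, -0.3, -0.2]
width: 85.2
gripper_force: 0.0
```

```bash
python3 -c "
from h import *
plan((532,262,240,.873),(532,262,119,.873))
s=read_state();print(s)
t=get_image('top');i=get_image('scene')
a=cv2.resize(t['img'][220:320,80:200],(480,400));b=cv2.resize(i['img'][180:360,440:584],(320,400))
cv2.imwrite('pics/g1.png',np.hstack([a,b])[...,::-1])
"
```

```text
[ 0.046 -0.055  0.001] [-0.001 -0.    -0.003]
[ 0.046 -0.055  0.404] [-0.001 -0.    -0.003]
{'clock': 2.2833, 'qpos': array([-0.37509273,  0.54527925, -0.14691768,  1.70106132,  0.09581852,
        0.90230838, -1.26311435]), 'qd': array([ 0.04918148, -0.0237181 ,  0.04751722,  0.0487565 ,  0.01788718,
        0.01050971,  0.00482849]), 'tau': array([ -2.38612622, -50.2507031 ,  -2.56219961, -19.05836821,
        -0.25261153,  -0.21770169,  -0.06955526]), 'eef_pos': array([535.73746671, 240.9004975 , 240.25524847]), 'tool_rot': array([-3.14079034e+00, -2.78903139e-04,  8.68132085e-01]), 'force': array([-0.06361316, -0.30628517, -0.24361586]), 'torque': array([-0.04007024,  0.02330466,  0.04101873]), 'gripper_force': 0.0, 'width': 85.16196707807622}
```

View pics/g1.png

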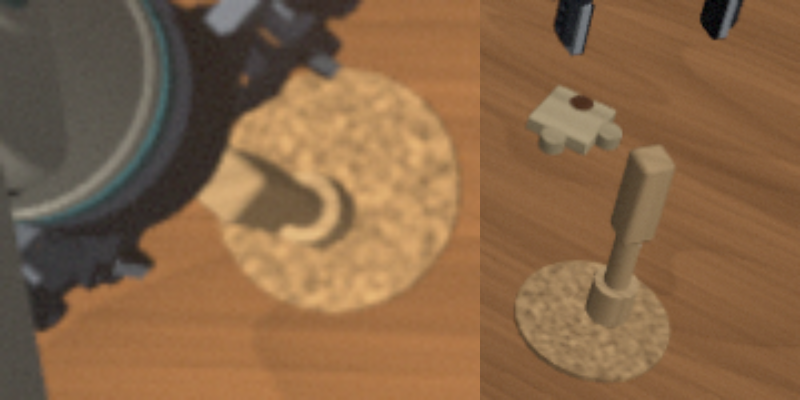

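The fingers straddle the stick's diagonal as planned; the stick's handle is at about (225,185) in the left crop. Settling before going down.

move_arm(rows="0.046 -0.045 0 0 0 -0.003 -1;0.046 -0.045 0 0 0 -0.003 -1;0.046 -0.045 0 0 0 -0.003 -1;0.046 -0.045 0 0 0 -0.003 -1")

```text
clock: 2.72
eef_pos: [534.8, 255.7, 240.9]
tool_rot: [3.141, 0.001, 0.867]
force: [0.3, -0.8, -0.3]
width: 85.5
gripper_force: 0.0
```

```bash
python3 -c "
from h import *
plan((532,262,240,.873),(532,262,119,.873))"
```

```text
[ 0.01  -0.021  0.003] [ 0.001  0.001 -0.004]
[ 0.01  -0.021  0.406] [ 0.001  0.001 -0.004]
```

move_arm(rows="0.01 -0.02 0.05 0 0 -0.004 -1;0.01 -0.02 0.15 0 0 -0.004 -1;0.01 -0.02 0.25 0 0 -0.004 -1;0.01 -0.02 0.34 0 0 -0.004 -1;0.01 -0.02 0.38 0 0 -0.004 -1;0.01 -0.02 0.4 0 0 -0.004 -1;0.01 -0.02 0.4 0 0 -0.004 -1;0.01 -0.02 0.4 0 0 -0.004 -1")

```text
clock: 3.38
eef_pos: [532.8, 263.9, 121.9]
tool_rot: [3.141, -0.001, 0.874]
force: [-0.1, 0.5, 0.0]
width: 85.3
gripper_force: 0.0
```

```bash
python3 -c "
from h import *
plan((532,262,119,.873))
t=get_image('top');i=get_image('scene')
a=cv2.resize(t['img'][220:320,80:200],(480,400));b=cv2.resize(i['img'][180:360,440:584],(320,400))
cv2.imwrite('pics/g2.png',np.hstack([a,b])[...,::-1])
"
```

```text
[-0.007  0.002  0.01 ] [ 0.001 -0.001  0.001]
```

View pics/g2.png

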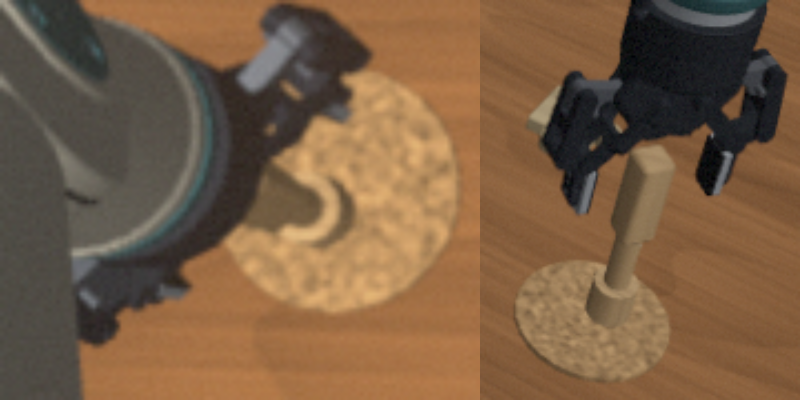

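The fingers straddle the handle symmetrically, with pads at about (580,190) and (715,165) in the scene crop. Closing.

move_arm(rows="0 0 0.015 0 0 0 -1;0 0 0.015 0 0 0 0;0 0 0.015 0 0 0 1;0 0 0.015 0 0 0 1;0 0 0.015 0 0 0 1;0 0 0.015 0 0 0 1;0 0 0.015 0 0 0 1;0 0 0.015 0 0 0 1;0 0 0.015 0 0 0 1;0 0 0.015 0 0 0 1")

```text
clock: 4.32
eef_pos: [532.1, 264.1, 116.6]
tool_rot: [3.141, -0.001, 0.875]
force: [-1.5, 0.2, 2.4]
width: 23.3
gripper_force: 59.1
```

move_arm(rows="0 0 -0.05 0 0 0 1;0 0 -0.15 0 0 0 1;0 0 -0.25 0 0 -0.05 1;0 0 -0.32 0 0 -0.12 1;0 0 -0.32 0 0 -0.2 1;0 0 -0.32 0 0 -0.28 1;0 0 -0.32 0 0 -0.36 1;0 0 -0.32 0 0 -0.443 1;0 0 -0.32 0 0 -0.443 1;0 0 -0.32 0 0 -0.443 1")

```text
clock: 5.15
eef_pos: [531.7, 263.6, 211.9]
tool_rot: [-3.141, 0.0, 1.567]
force: [-0.3, -0.4, -1.9]
width: 23.1
gripper_force: 58.8
```

```bash
python3 -c "
from h import *
plan((465,-16,212,1.5708))
print(read_state()['tool_rot'])
i=get_image('scene')
cv2.imwrite('pics/g3.png',cv2.resize(i['img'][120:360,400:640],(480,480))[...,::-1])
"
```

```text
[-0.933 -0.219  0.   ] [-0.001  0.    -0.002]
[-3.14060128e+00  2.35417354e-04  1.56740141e+00]
```

View pics/g3.png

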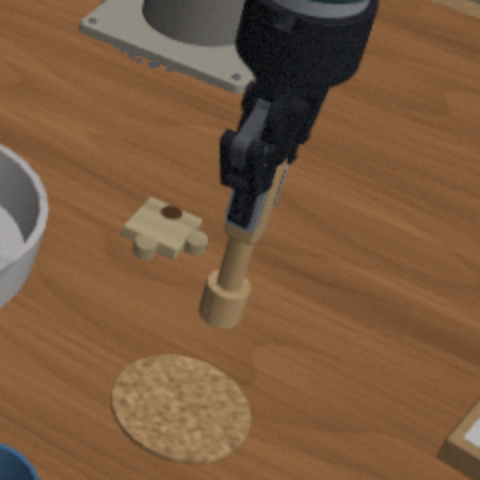

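The stick hangs upright in the jaws with its foot at (225,300), clear of the coaster. The coaster is now fully visible for its centre. Moving over the bowl's near part.

move_arm(rows="-0.12 -0.03 0 0 0 0 1;-0.24 -0.06 0 0 0 0 1;-0.36 -0.09 0 0 0 0 1;-0.48 -0.12 0 0 0 0 1;-0.6 -0.15 0 0 0 0 1;-0.7 -0.17 0 0 0 0 1;-0.8 -0.19 0 0 0 0 1;-0.88 -0.21 0 0 0 0 1;-0.93 -0.22 0 0 0 0 1;-0.93 -0.22 0 0 0 0 1;-0.93 -0.22 0 0 0 0 1")

```text
clock: 6.12
eef_pos: [465.9, -15.5, 212.4]
tool_rot: [3.141, -0.0, 1.567]
force: [0.7, 0.8, -0.8]
width: 23.4
gripper_force: 59.1
```

Run:
```python
from h import *
plan((465,-16,212,1.5708),(465,-16,119,1.5708))
for n in("top","scene"):
    t=get_image(n); hs=cv2.cvtColor(t["img"],cv2.COLOR_RGB2HSV).astype(int)
    p=proj(t,[542,256,6]); b=np.zeros(hs.shape[:2],np.uint8);cv2.circle(b,tuple(int(x) for x in p),42,1,-1)
    print(p,hs[int(p[1]),int(p[0])])
    g=cv2.GaussianBlur(t["img"],(5,5),0).astype(int)
    m=((g[...,1]>125-(n=="scene")*15)&(b>0)).astype(np.uint8);m=cv2.morphologyEx(m,cv2.MORPH_OPEN,np.ones((5,5)))
    k=max(cv2.findContours(m,0,1)[0],key=cv2.contourArea)
    w=np.array([onz(t,*q[0],6)[:2] for q in k],np.float32);print(n,cv2.minEnclosingCircle(w),w.min(0),w.max(0))
```

```text
[-0.002 -0.003  0.001] [ 0.    -0.    -0.003]
[-0.002 -0.003  0.311] [ 0.    -0.    -0.003]
[164.51639901 267.79687104] [ 16 123 212]
top ((544.07275390625, 257.9297790527344), 56.2147216796875) [489.71902 203.10991] [597.8787  312.96494]
[487.74520915 321.61327817] [ 17 105 179]
scene ((541.3570556640625, 259.818115234375), 55.18090057373047) [486.85544 206.26433] [593.5696 314.282 ]
```

move_arm(rows="0 0 0.06 0 0 0 1;0 0 0.13 0 0 0 1;0 0 0.2 0 0 0 1;0 0 0.25 0 0 0 1;0 0 0.28 0 0 0 1;0 0 0.3 0 0 0 1;0 0 0.305 0 0 0 1;0 0 0.305 0 0 0 1")

```text
clock: 6.88
eef_pos: [466.2, -14.4, 120.9]
tool_rot: [3.141, -0.0, 1.571]
force: [0.1, -0.1, -1.3]
width: 23.5
gripper_force: 59.1
```

move_arm(rows="0.035 -0.009 0 0 0 0 1;0.073 0.003 0 0 0 0 1;0.108 0.024 0 0 0 0 1;0.138 0.051 0 0 0 0 1;0.162 0.083 0 0 0 0 1;0.179 0.12 0 0 0 0 1;0.187 0.16 0 0 0 0 1;0.187 0.2 0 0 0 0 1;0.179 0.24 0 0 0 0 1;0.162 0.277 0 0 0 0 1;0.138 0.309 0 0 0 0 1;0.108 0.336 0 0 0 0 1")

```text
clock: 7.88
eef_pos: [565.8, 15.2, 120.5]
tool_rot: [-3.138, 0.003, 1.57]
force: [-0.7, -0.8, -0.9]
width: 23.3
gripper_force: 59.5
```

move_arm(rows="-0.035 0.02 0 0 0 0 1;-0.073 0.033 0 0 0 0 1;-0.114 0.037 0 0 0 0 1;-0.154 0.033 0 0 0 0 1;-0.192 0.02 0 0 0 0 1;-0.227 0 0 0 0 0 1;-0.257 -0.027 0 0 0 0 1;-0.281 -0.06 0 0 0 0 1;-0.298 -0.097 0 0 0 0 1;-0.306 -0.136 0 0 0 0 1;-0.306 -0.177 0 0 0 0 1;-0.298 -0.216 0 0 0 0 1")

```text
clock: 8.88
eef_pos: [502.0, -73.5, 121.4]
tool_rot: [3.139, 0.001, 1.569]
force: [1.9, 3.2, -1.1]
width: 23.7
gripper_force: 60.0
```

Run:
```python
from h import *
t=get_image('top');i=get_image('scene')
a=cv2.resize(t['img'][205:365,240:400],(400,400));b=cv2.resize(i['img'][160:300,280:440],(400,400))
cv2.imwrite('pics/b1.png',np.hstack([a,b])[...,::-1])
```

```text
(no output)
```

View pics/b1.png

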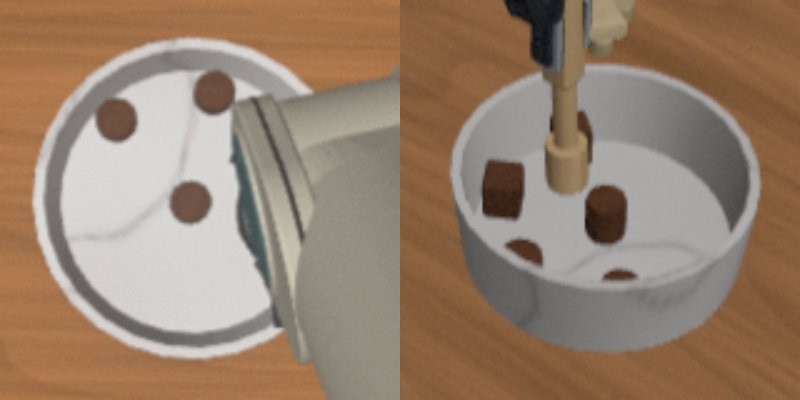

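The top crop shows two cylinders at (117,120) and (215,92) that have moved, and the middle one still at (190,202). The scene crop shows the foot at (567,165) behind the cubes. I will finish the round and then go through the middle.

move_arm(rows="0.017 -0.037 0 0 0 0 1;0.04 -0.07 0 0 0 0 1;0.07 -0.097 0 0 0 0 1;0.105 -0.117 0 0 0 0 1;0.144 -0.13 0 0 0 0 1;0.184 -0.133 0 0 0 0 1;0.184 -0.09 0 0 0 0 1;0.184 -0.04 0 0 0 0 1;0.184 0.005 0 0 0 0 1;0.184 0.05 0 0 0 0 1;0.184 0.085 0 0 0 0 1;0.184 0.085 0 0 0 0 1")

```text
clock: 9.98
eef_pos: [529.7, -16.4, 120.9]
tool_rot: [3.139, 0.0, 1.571]
force: [-0.1, 0.0, -0.8]
width: 23.1
gripper_force: 59.9
```

```bash
cat > beads.py <<'E'
from h import *
st0=np.array([[573.9,7.4],[565.9,-56.2],[512.4,43.8],[517.1,-15.1],[503.8,-74.7]])
for n in("top","scene"):
    t=get_image(n);g=t["img"].astype(int)
    m=((g.max(2)<(130 if n=="top" else 110))&(g[...,0]>g[...,2]+15)).astype(np.uint8)
    b=np.zeros_like(m)
    poly=[proj(t,[520+93*np.cos(a),-16+93*np.sin(a),20]) for a in np.linspace(0,6.28,60)]
    cv2.fillPoly(b,[np.int32(poly)],1);m&=b
    k,l,st,ce=cv2.connectedComponentsWithStats(m)
    for i in range(1,k):
        if st[i,4]>50:
            Z=onz(t,*ce[i],27 if n=="top" else 20)[:2];print(n,np.round(ce[i]),st[i,4],np.round(Z-[520,-16]),"from starts",np.round(np.linalg.norm(st0-Z,axis=1)))
E
python3 beads.py
```

```text
top [357. 260.] 227 [ 44. -71.] from starts [ 95.  31. 141.  86.  61.]
scene [352. 212.] 244 [-46. -50.] from starts [124.  93. 116.  67.  31.]
scene [321. 226.] 302 [ 22. -71.] from starts [ 99.  39. 134.  76.  40.]
scene [342. 245.] 404 [39. -8.] from starts [35. 33. 82. 42. 75.]
```

move_arm(rows="0 -0.08 0 0 0 0 1;0 -0.15 0 0 0 0 1;0 -0.21 0 0 0 0 1;0.043 -0.235 0 0 0 0 1;0.084 -0.222 0 0 0 0 1;0.121 -0.2 0 0 0 0 1;0.154 -0.172 0 0 0 0 1;0.179 -0.137 0 0 0 0 1;0.197 -0.097 0 0 0 0 1;0.206 -0.055 0 0 0 0 1;0.206 -0.012 0 0 0 0 1;0.197 0.031 0 0 0 0 1")

```text
clock: 11.08
eef_pos: [538.0, 43.8, 120.8]
tool_rot: [3.141, -0.001, 1.572]
force: [0.2, -0.8, -1.7]
width: 23.4
gripper_force: 60.0
```

move_arm(rows="-0.018 0.039 0 0 0 0 1;-0.043 0.074 0 0 0 0 1;-0.075 0.103 0 0 0 0 1;-0.113 0.125 0 0 0 0 1;-0.154 0.138 0 0 0 0 1;-0.197 0.143 0 0 0 0 1;-0.24 0.138 0 0 0 0 1;-0.281 0.125 0 0 0 0 1;-0.318 0.103 0 0 0 0 1;-0.35 0.074 0 0 0 0 1;-0.376 0.039 0 0 0 0 1;-0.393 0 0 0 0 0 1")

```text
clock: 12.08
eef_pos: [535.7, -75.9, 120.5]
tool_rot: [-3.141, -0.002, 1.569]
force: [0.1, 3.0, -0.4]
width: 23.1
gripper_force: 60.3
```

```bash
python3 beads.py
python3 - <<'E'
from h import *
t=get_image('top');i=get_image('scene')
a=cv2.resize(t['img'][205:365,240:400],(400,400));b=cv2.resize(i['img'][160:300,280:440],(400,400))
cv2.imwrite('pics/b2.png',np.hstack([a,b])[...,::-1])
E
```

```text
top [329. 242.] 218 [ 74. -21.] from starts [ 49.  34. 115.  80.  98.]
top [346. 293.] 105 [-14. -53.] from starts [102.  61. 113.  55.   7.]
top [347. 314.] 228 [-51. -55.] from starts [131.  98. 122.  74.  35.]
scene [351. 212.] 344 [-46. -54.] from starts [126.  93. 120.  69.  30.]
scene [321. 231.] 515 [ 34. -61.] from starts [ 87.  24. 128.  72.  51.]
```

View pics/b2.png

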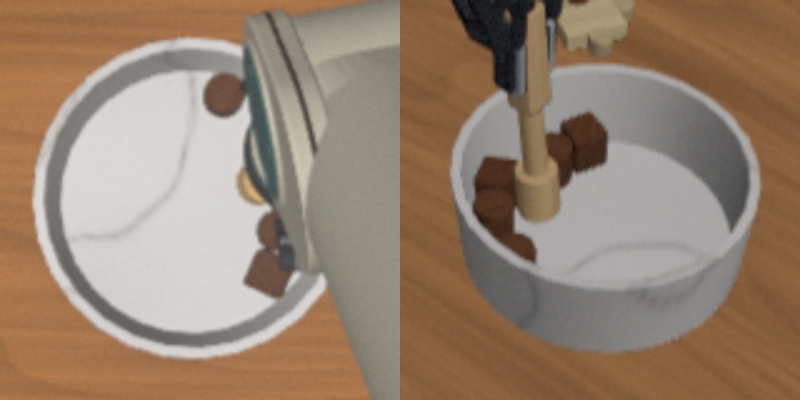

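The five beads now lie along the right wall: two on the near side at (270,230) and (268,273) in the top crop, three on the far side at (225,95) and around (500,200) in the scene crop. I will push the near pair on, then come round behind the far three.

move_arm(rows="-0.009 -0.042 0 0 0 0 1;-0.009 -0.086 0 0 0 0 1;0 -0.128 0 0 0 0 1;0.018 -0.167 0 0 0 0 1;0.043 -0.202 0 0 0 0 1;0.075 -0.231 0 0 0 0 1;0.113 -0.253 0 0 0 0 1;0.154 -0.266 0 0 0 0 1;0.197 -0.16 0 0 0 0 1;0.197 -0.064 0 0 0 0 1;0.27 0.05 0 0 0 0 1;0.32 0.12 0 0 0 0 1")

```text
clock: 13.28
eef_pos: [578.2, 21.3, 121.7]
tool_rot: [3.135, -0.001, 1.57]
force: [2.1, 0.4, -0.5]
width: 23.3
gripper_force: 60.7
```

```bash
python3 beads.py; python3 -c "
from h import *
print(read_state()['eef_pos']-[520,-16,0])
t=get_image('top');g=t['img'].astype(int);m=((g.max(2)-g.min(2)<25)&(g.max(2)>90)).astype(np.uint8)
print([int(np.where(m[284,:317])[0].min()),int(np.where(m[200:,290])[0].max()+200)])"
```

```text
top [353. 262.] 527 [ 40. -64.] from starts [ 89.  25. 133.  78.  57.]
top [332. 326.] 122 [-73. -29.] from starts [137. 119. 110.  76.  63.]
scene [377. 214.] 107 [-73. -12.] from starts [132. 122.  97.  71.  74.]
scene [321. 231.] 497 [ 34. -61.] from starts [ 86.  23. 127.  72.  51.]
scene [358. 240.] 87 [9. 5.] from starts [49. 59. 57. 12. 68.]
[ 57.09873048  39.33785964 121.04356652]
[0, 479]
```

move_arm(rows="-0.033 0.017 0 0 0 0 1;-0.078 0.031 0 0 0 0 1;-0.123 0.036 0 0 0 0 1;-0.169 0.031 0 0 0 0 1;-0.213 0.017 0 0 0 0 1;-0.253 -0.006 0 0 0 0 1;-0.287 -0.037 0 0 0 0 1;-0.313 -0.073 0 0 0 0 1;-0.333 -0.117 0 0 0 0 1;-0.343 -0.16 0 0 0 0 1;-0.343 -0.207 0 0 0 0 1;-0.333 -0.25 0 0 0 0 1")

```text
clock: 14.43
eef_pos: [497.5, -81.5, 121.3]
tool_rot: [3.139, -0.0, 1.567]
force: [0.3, 1.0, 0.0]
width: 23.3
gripper_force: 60.9
```

```bash
python3 beads.py
```

```text
top [346. 315.] 95 [-53. -53.] from starts [132. 100. 122.  74.  37.]
top [328. 324.] 235 [-69. -23.] from starts [131. 116. 103.  70.  64.]
scene [326. 223.] 680 [ 11. -68.] from starts [101.  44. 129.  70.  29.]
scene [373. 213.] 254 [-70. -20.] from starts [131. 118. 101.  70.  66.]
```

move_arm(rows="0.02 0.02 0 0 0 0 1;0.03 0.03 -0.08 0 0 0 1;0.03 0.03 -0.18 0 0 0 1;0.03 0.03 -0.28 0 0 0 1;0.03 0.03 -0.31 0 0 0 1;0.15 0.03 -0.31 0 0 0 1;0.28 0.03 -0.31 0 0 0 1;0.41 0.03 -0.31 0 0 0 1;0.54 0.03 -0.31 0 0 0 1;0.67 0.03 -0.31 0 0 0 1;0.8 0.03 -0.31 0 0 0 1;0.9 0.03 -0.31 0 0 0 1")

```text
clock: 15.53
eef_pos: [507.0, 193.8, 213.6]
tool_rot: [3.141, -0.001, 1.572]
force: [1.2, 0.4, -0.6]
width: 23.4
gripper_force: 61.0
```

```bash
python3 beads.py
python3 - <<'E'
from h import *
t=get_image('top');i=get_image('scene')
a=cv2.resize(t['img'][205:365,240:400],(400,400));b=cv2.resize(i['img'][160:300,280:440],(400,400))
cv2.imwrite('pics/b3.png',np.hstack([a,b])[...,::-1])
E
```

```text
top [350. 255.] 214 [ 52. -57.] from starts [ 81.  18. 131.  80.  68.]
top [360. 286.] 468 [ -2. -76.] from starts [114.  60. 136.  77.  22.]
top [349. 314.] 217 [-50. -58.] from starts [132.  98. 125.  75.  34.]
top [328. 324.] 235 [-69. -23.] from starts [131. 116. 103.  70.  64.]
scene [332. 220.] 909 [ -3. -65.] from starts [105.  55. 125.  66.  14.]
scene [373. 213.] 254 [-70. -20.] from starts [131. 118. 101.  70.  66.]
```

View pics/b3.png

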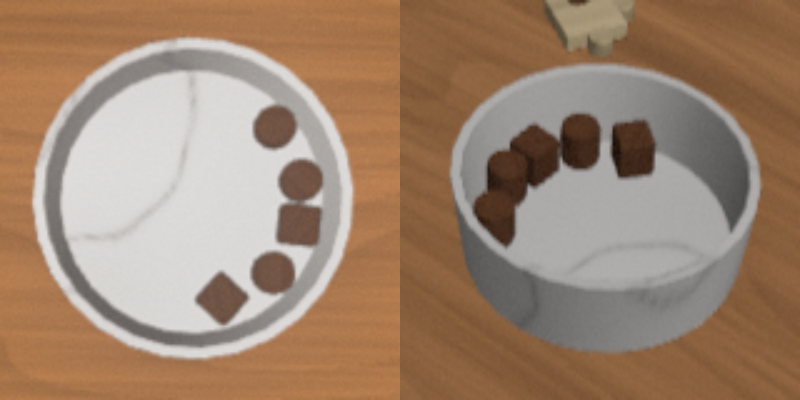

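All five beads lie along the right wall, and the bowl centre at (193,198) is unchanged. The bead order along the wall is kept, so the near cube at (222,298) is bead4-side's cube moved 64 mm, and every other bead moved well over 60 mm. Now returning the stick.

move_arm(rows="0.1 0.06 0 0 0 0 1;0.19 0.11 0 0 0 0 1;0.19 0.11 0 0 0 0 1;0.19 0.11 0 0 0 0 1")

```text
clock: 16.07
eef_pos: [540.7, 246.9, 213.2]
tool_rot: [-3.141, 0.001, 1.57]
force: [-0.8, -0.0, -0.7]
width: 23.4
gripper_force: 60.9
```

```bash
python3 -c "
from h import *
plan((542.5,259,117,1.5708))"
```

```text
[0.041 0.006 0.321] [-0.     0.    -0.001]
```

move_arm(rows="0.035 0.006 0.05 0 0 0 1;0.035 0.006 0.13 0 0 0 1;0.035 0.006 0.2 0 0 0 1;0.035 0.006 0.25 0 0 0 1;0.035 0.006 0.28 0 0 0 1;0.035 0.006 0.3 0 0 0 1;0.035 0.006 0.308 0 0 0 1;0.035 0.006 0.308 0 0 0 1;0.035 0.006 0.308 0 0 0 1")

```text
clock: 16.82
eef_pos: [542.1, 257.9, 122.2]
tool_rot: [3.14, -0.0, 1.57]
force: [-0.0, -0.6, -1.1]
width: 23.1
gripper_force: 61.0
```

```bash
python3 -c "
from h import *
plan((542.5,259,117,1.5708))
s=read_state();print(s['eef_pos'],s['force'])"
```

```text
[0.004 0.001 0.017] [ 0.001 -0.    -0.   ]
[542.06975785 257.88146216 122.18821763] [-0.01571222 -0.57163722 -1.12289467]
```

move_arm(rows="0 0 0.003 0 0 0 1;0 0 0.007 0 0 0 1;0 0 0.011 0 0 0 1;0 0 0.015 0 0 0 1;0 0 0.017 0 0 0 1;0 0 0.017 0 0 0 1;0 0 0.017 0 0 0 1")

```text
clock: 17.4
eef_pos: [541.7, 258.1, 116.9]
tool_rot: [3.141, -0.0, 1.571]
force: [-0.3, -0.3, 4.7]
width: 23.6
gripper_force: 61.9
```

Contact at 4.7 N. Releasing gently, then rising.

move_arm(rows="0 0 0 0 0 0 0.2;0 0 0 0 0 0 -0.3;0 0 0 0 0 0 -1;0 0 0 0 0 0 -1;0 0 0 0 0 0 -1;0 0 0 0 0 0 -1;0 0 0 0 0 0 -1;0 0 0 0 0 0 -1")

```text
clock: 18.07
eef_pos: [541.5, 258.0, 116.3]
tool_rot: [3.142, -0.0, 1.571]
force: [0.9, -0.2, 0.0]
width: 85.0
gripper_force: 0.0
```

move_arm(rows="0 0 -0.05 0 0 0 -1;0 0 -0.12 0 0 0 -1;0 0 -0.22 0 0 0 -1;0 0 -0.32 0 0 0 -1;0 0 -0.42 0 0 0 -1;0 0 -0.42 0 0 0 -1;-0.1 0 -0.42 0 0 0 -1;-0.23 0 -0.42 0 0 0 -1;-0.37 0 -0.42 0 0 0 -1;-0.5 0 -0.42 0 0 0 -1;-0.64 0 -0.42 0 0 0 -1;-0.78 0 -0.42 0 0 0 -1")

```text
clock: 19.07
eef_pos: [541.0, 22.9, 242.2]
tool_rot: [3.142, 0.0, 1.571]
force: [1.0, 0.1, 0.7]
width: 85.3
gripper_force: 0.0
```

```bash
python3 beads.py|head -4
python3 - <<'E'
from h import *
t=get_image('top');i=get_image('scene')
a=cv2.resize(t['img'][220:320,110:210],(400,400));b=cv2.resize(i['img'][220:360,430:570],(400,400))
cv2.imwrite('pics/p1.png',np.hstack([a,b])[...,::-1]); plan((450,-304,200,1.5708))
print(read_state()['width'])
E
```

```text
top [346. 274.] 603 [ 20. -52.] from starts [ 83.  29. 115.  58.  36.]
scene [332. 220.] 905 [ -3. -65.] from starts [105.  55. 125.  66.  14.]
scene [373. 213.] 257 [-70. -20.] from starts [131. 117. 101.  70.  66.]
[-1.091 -0.3    0.14 ] [-0.     0.    -0.003]
85.67402838666197
```

View pics/p1.png

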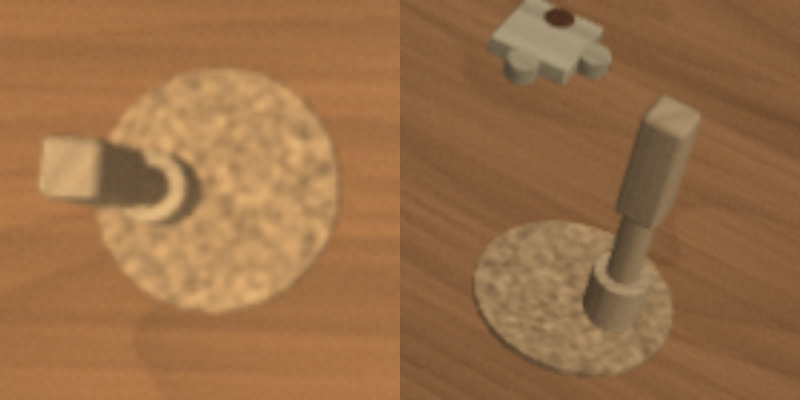

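Run:
```python
from h import *
t=get_image('top');i=get_image('scene')
print("coaster",onz(t,165,267.5,6),onz(i,430+573/2.857-140,220+298/2.857,6))
print("foot",onz(t,110+160/4,220+190/4,38))
tp=(110+70/4,220+168/4); sp=(430+(675-400)/2.857,220+115/2.857)
print("top",onz(t,*tp,156),tri(t,tp,i,sp))
print("scene foot rim",onz(i,430+(622-400)/2.857,220+278/2.857,38))
```

```text
coaster [542.55756131 255.16989276   6.        ] [544.19045753 262.12015335   6.        ]
foot [539.23668377 273.42225716  38.        ]
top [537.36108071 276.76572804 156.        ] (array([536.88439927, 280.63132697, 150.72354003]), np.float64(4.704668114361929))
scene foot rim [543.57547493 284.10875302  38.        ]
```

The stick stands upright, fully on the cork: its foot at (613,305) in the right crop is about 20 mm from the coaster centre, leaving about 17 mm of margin. Next, the marker.

move_arm(rows="-0.13 -0.03 0 0 0 0 -1;-0.26 -0.06 0 0 0 0 -1;-0.39 -0.09 0 0 0 0 -1;-0.52 -0.12 0 0 0 0 -1;-0.65 -0.16 0 0 0 0 -1;-0.78 -0.19 0 0 0 0 -1;-0.9 -0.19 0 0 0 0 -1;-1 -0.19 0 0 0 0 -1;-1 -0.19 0 0 0 0 -1;-1 -0.19 0 0 0 0 -1;-1 -0.19 0 0 0 0 -1")

```text
clock: 20.28
eef_pos: [485.3, -273.0, 242.1]
tool_rot: [3.141, -0.002, 1.574]
force: [0.1, 0.7, 0.3]
width: 85.5
gripper_force: 0.0
```

Run:
```python
from h import *
t=get_image('top');i=get_image('scene')
plan((483,-304,120,1.557),(483,-304,38,1.557))
# marker top + pointer by masks
for n,c in(("scene",i),("top",t)):
    g=c["img"].astype(int)
    def blob(m,p,r):
        b=np.zeros(m.shape,np.uint8);cv2.circle(b,tuple(int(x) for x in p),r,1,-1)
        k,l,s,ce=cv2.connectedComponentsWithStats((m&(b>0)).astype(np.uint8));j=1+np.argmax(s[1:,4]) if k>1 else 0
        return s[j],ce[j],l==j
    s,ce,l=blob(g[...,2]>g[...,0]-5,proj(c,[572,-345,9]),18); ys,xs=np.where(l)
    print(n,"ptr",s,ce); print(" extreme low/left",[(int(xs[a]),int(ys[a])) for a in(xs.argmin(),xs.argmax(),ys.argmin(),ys.argmax())])
    print([np.round(onz(c,xs[a],ys[a],18)[:2]) for a in(xs.argmin(),xs.argmax(),ys.argmin(),ys.argmax())])
s,ce,l=blob((i["img"].astype(int)[...,0]>150)&(i["img"].astype(int)[...,2]<150),(257,155),14);print("marker scene",s,ce)
```

```text
[-0.105 -0.008  0.408] [ 0.    -0.001  0.011]
[-0.105 -0.008  0.681] [ 0.    -0.001  0.011]
scene ptr [203 176  19  16 206] [211.88834951 183.30097087]
 extreme low/left [(203, 181), (221, 180), (211, 176), (210, 191)]
[array([ 584., -360.]), array([ 558., -334.]), array([ 562., -360.]), array([ 598., -324.])]
top ptr [491 252  21  21 276] [500.51811594 260.77898551]
 extreme low/left [(491, 261), (511, 257), (495, 252), (499, 272)]
[array([ 570., -327.]), array([ 578., -364.]), array([ 586., -335.]), array([ 551., -341.])]
marker scene [250 151  13   7  50] [256.08 153.7 ]
```

move_arm(rows="-0.05 -0.008 0.05 0 0 0.01 -1;-0.1 -0.008 0.17 0 0 0.01 -1;-0.1 -0.008 0.3 0 0 0.01 -1;-0.1 -0.008 0.4 0 0 0.01 -1;-0.1 -0.008 0.4 0 0 0.01 -1;-0.1 -0.008 0.4 0 0 0.01 -1")

```text
clock: 20.88
eef_pos: [482.0, -303.2, 121.6]
tool_rot: [-3.139, -0.002, 1.558]
force: [-0.5, -0.5, 1.5]
width: 85.4
gripper_force: 0.0
```

Run:
```python
from h import *
plan((483,-304,38,1.557)); print(read_state()["eef_pos"])
t=get_image('top');i=get_image('scene')
a=cv2.resize(t['img'][210:350,430:570],(400,400));b=cv2.resize(i['img'][100:240,180:320],(400,400))
cv2.imwrite('pics/k1.png',np.hstack([a,b])[...,::-1])
```

```text
[-0.003  0.004  0.279] [-0.001 -0.001  0.   ]
[ 481.96293556 -303.20355824  121.63615933]
```

View pics/k1.png

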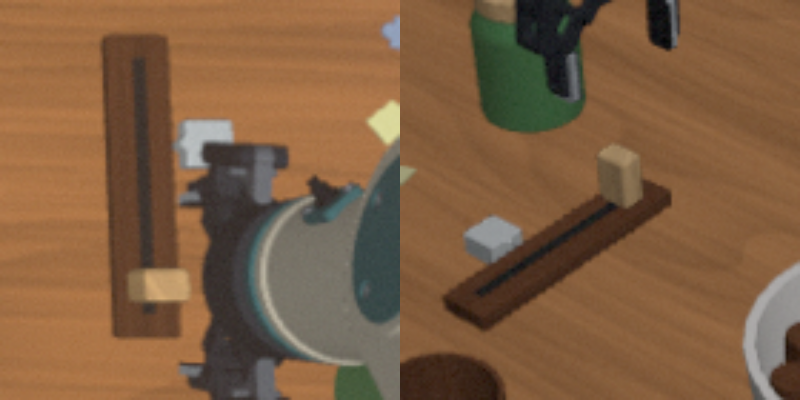

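The marker at (160,285) in the top crop lies midway between the open pads, and its track runs up to the pointer at (205,145). Going down and closing.

move_arm(rows="0 0.004 0.08 0 0 0 -1;0 0.004 0.17 0 0 0 -1;0 0.004 0.23 0 0 0 -1;0 0.004 0.26 0 0 0 -1;0 0.004 0.27 0 0 0 -1;0 0.004 0.27 0 0 0 -1")

```text
clock: 21.48
eef_pos: [484.2, -305.5, 42.4]
tool_rot: [3.14, 0.001, 1.555]
force: [-0.4, 0.4, -0.1]
width: 85.4
gripper_force: 0.0
```

move_arm(rows="0 0 0 0 0 0 0;0 0 0 0 0 0 0.2;0 0 0 0 0 0 0.4;0 0 0 0 0 0 0.6;0 0 0 0 0 0 0.8;0 0 0 0 0 0 1;0 0 0 0 0 0 1;0 0 0 0 0 0 1;0 0 0 0 0 0 1")

```text
clock: 22.23
eef_pos: [483.5, -305.5, 41.9]
tool_rot: [3.141, 0.001, 1.556]
force: [-0.1, 0.7, 4.9]
width: 19.1
gripper_force: 58.3
```

Run:
```python
from h import *
s=read_state();print(s["eef_pos"],s["tool_rot"],s["force"],s["width"])
plan((572,-305.3,s["eef_pos"][2],1.557))
```

```text
[ 483.45538719 -305.49474405   41.90997808] [3.14108047e+00 6.58659557e-04 1.55625703e+00] [-0.13630648  0.66638484  4.89836276] 19.088668707022176
[0.005 0.295 0.   ] [ 0.  0. -0.]
```

move_arm(rows="0 0.03 0 0 0 0 1;0 0.065 0 0 0 0 1;0 0.1 0 0 0 0 1;0 0.135 0 0 0 0 1;0 0.17 0 0 0 0 1;0 0.205 0 0 0 0 1;0 0.24 0 0 0 0 1;0 0.27 0 0 0 0 1;0 0.288 0 0 0 0 1;0 0.295 0 0 0 0 1;0 0.295 0 0 0 0 1;0 0.295 0 0 0 0 1")

```text
clock: 23.23
eef_pos: [573.3, -303.4, 41.9]
tool_rot: [3.14, -0.003, 1.558]
force: [0.3, 5.8, 5.0]
width: 19.0
gripper_force: 58.4
```

Run:
```python
from h import *
s=read_state();print(s["eef_pos"],s["force"],s["torque"],s["width"]);plan((572,-305.5,42,1.557))
```

```text
[ 573.34744159 -303.3603754    41.94572552] [0.3331911  5.77224865 5.04559319] [ 1.16103138 -0.16491292  0.3841426 ] 19.025471834121518
[-0.007 -0.004 -0.   ] [ 0.001 -0.002  0.001]
```

Release, rise, and look.

move_arm(rows="0 0 0 0 0 0 0.6;0 0 0 0 0 0 0;0 0 0 0 0 0 -0.6;0 0 0 0 0 0 -1;0 0 0 0 0 0 -1;0 0 0 0 0 0 -1;0 0 -0.1 0 0 0 -1;0 0 -0.22 0 0 0 -1;0 0 -0.35 0 0 0 -1;-0.12 -0.1 -0.48 0 0 0 -1;-0.24 -0.2 -0.55 0 0 0 -1;-0.36 -0.3 -0.55 0 0 0 -1")

```text
clock: 24.23
eef_pos: [502.2, -390.3, 204.5]
tool_rot: [3.136, 0.003, 1.558]
force: [-0.3, -0.2, 0.2]
width: 85.6
gripper_force: 0.0
```

move_arm(rows="-0.12 -0.05 0 0 0 0 -1;-0.24 -0.1 0 0 0 0 -1;-0.36 -0.15 0 0 0 0 -1;-0.36 -0.15 0 0 0 0 -1")

```text
clock: 24.57
eef_pos: [445.6, -507.9, 200.1]
tool_rot: [-3.137, 0.008, 1.542]
force: [-2.3, -1.8, 0.1]
width: 85.1
gripper_force: 0.0
```

Run:
```python
from h import *
t=get_image('top');i=get_image('scene');print(read_state()["eef_pos"])
g=t["img"].astype(int)
p=proj(t,[573,-305,54]);q=proj(i,[573,-305,54]);print("expect",p,q)
def blob(m,p,r):
    b=np.zeros(m.shape,np.uint8);cv2.circle(b,tuple(int(x) for x in p),r,1,-1)
    k,l,s,ce=cv2.connectedComponentsWithStats((m&(b>0)).astype(np.uint8));j=1+np.argmax(s[1:,4]);return s[j],ce[j]
s,c=blob((g[...,0]>170)&(g[...,0]>g[...,2]+30),p,13);print("marker",s,c,onz(t,*c,54))
h=i["img"].astype(int);s,c=blob((h[...,0]>150)&(h[...,0]>h[...,2]+30),q,12);print("marker scene",s,c,onz(i,*c,54))
s,c=blob(g[...,2]>g[...,0],proj(t,[572,-345,9]),18);print("ptr",s,c,onz(t,*c,18))
A=cv2.resize(t['img'][220:300,450:530],(560,560),interpolation=2)
B=cv2.resize(i['img'],(320,240))
w=np.zeros((560,800,3),np.uint8);w[:,:560]=A;w[:240,560:]=cv2.resize(i['img'],(240,240));w[240:480,560:]=cv2.resize(i['img'][140:240,170:270],(240,240))
cv2.imwrite('pics/k2.png',w[...,::-1])
```

```text
[ 451.1182569  -499.5737796   199.99299033]
expect [484.82193877 256.90598875] [223.80201988 173.90640222]
marker [478 249  17  13 153] [485.88888889 256.15686275] [ 574.35279982 -306.88343907   54.        ]
marker scene [218 171  13   8  58] [224.31034483 174.06896552] [ 572.74841478 -303.84020111   54.        ]
ptr [494 253  17  16 239] [502.28870293 260.18828452] [ 572.1007954  -347.83455135   18.        ]
```

View pics/k2.png

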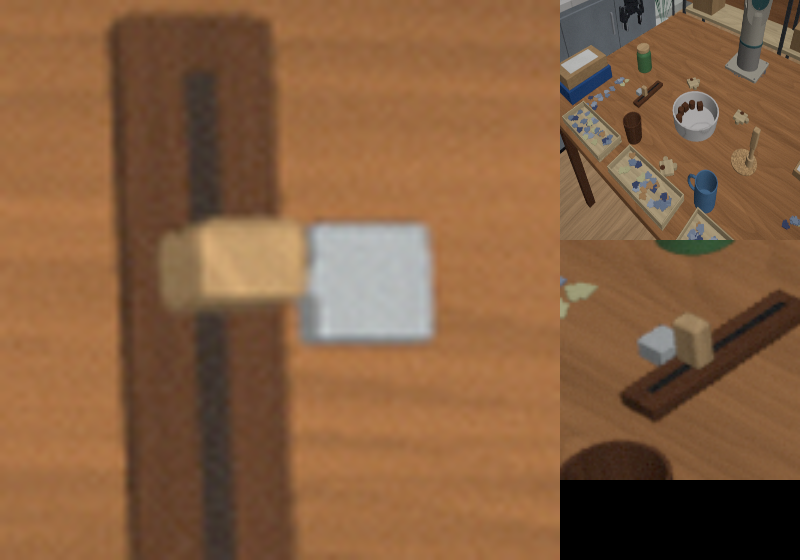

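The marker at (250,262) is abreast of the pointer, whose centre line is at row 282 before correcting for height; that is about 1 mm off in world terms. The overview shows the stick standing on its coaster, the beads in the bowl and the bystanders in place. Handing in.

```bash
python3 -c "
from cell import *
print(finish_job())"
```

```text
the job is handed in; nothing more can be done
None
```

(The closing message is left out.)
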